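# Load the marking press and strike its punch with the mallet

## Robot

A 6-joint arm with a two-finger parallel gripper is mounted at the origin on a cart in front of the work surface, level with it; the furniture and walls round the work are solid. World frame = base frame: x ahead of the robot, y to its left, z up, the work surface at z = 0. Lengths are in mm, angles in rad, forces in N, time in s.
With the tool pointing down it reaches from about 275 to 850 mm from the base axis. Payload 5.2 kg.
Tool frame: the origin (TCP) lies between the finger pads; the fingertips stand 17 mm ahead of it and the grasp point (between the pads) lies 2 mm behind it; z points along the fingers, y is the direction in which the jaws open and shut (so a half turn about z gives the same grasp; the last joint's range is limited). The gripper opens to 85 mm and grips with 20 to 120 N. Pads are 22 mm wide; open, the fingers measure 114 mm over their backs; the gripper's body (76 mm by 85 mm) begins 54 mm behind the grasp point. The pads swing forward as they close: fully open they stand 13 mm farther back than shut.
Start: joints at [1.085, 0.259, 1.535, -0, 1.348, -0.203], TCP at [153.453, 528.164, 248.31] pointing down, gripper open.
Joint ranges: [-3.14, 3.14], [-0.91, 2.08], [0.19, 2.58], [-1.22, 4.36], [0.22, 2.71], [-3.12, 3.12]. Speed limits (rad/s): [2.57, 2.57, 3.14, 3.14, 3.14, 3.14].

## Interface

Orientations are given as a unit quaternion [x, y, z, w].
In Python, from plant import arm gives the robot as it stands. The module is installed in compiled form; this text tells all that it offers.
- The arm moves only by the tool drive_tool, never from a script. Its argument "commands" is text: rows parted by semicolons, each of 6 numbers parted by spaces: the shift along the tool's x, y, z in mm, then the turn, a rotation vector about the tool's x, y, z in rad. A call has 1 to 8 rows; each row shifts and turns the commanded pose from where the row before left it, along the tool's axes as they then stand; what a row does not reach is not made up. A row lasts 1/10 s, in which the tool goes at most 50 mm and 8.59 degrees, less where a joint would pass 70% of its speed; a pose out of reach is approached as far as the arm can. A call is refused whole if a number of a shift passes 50 or a number of a turn 0.15, either way. A call with a gripper value outside its range is refused whole. "gripper" is the closure, from 0 (fully open) to 1 (shut), set as the call begins (left out, the last holds). The fingers move at their own pace and stop on an object; "newtons" is the grip in N (left out, the last holds). Time passes only in rows, so rows that do not move let the fingers close. It gives the time, the measured TCP pose, the force and the opening at its end, in the units of the state.
- arm.read_state(): the state, without advancing time (a new reading comes with each control period).
- arm.capture(name): name is "side" or "top" or "wrist"; returns (picture, depth): 400x640x3 uint8, red, green, blue; 400x640 float32, mm along the optical axis (not along the pixel's ray), 0 where there is no reading.
- arm.calibration(name): a dict with "intrinsics" (3x3 intrinsics, pixels), "distortion" ([k1, k2, p1, p2, k3] as OpenCV has them; the pictures are not rectified), "rvec" (rotation vector, rad) and "tvec" (3), from world to camera coordinates, as OpenCV has them; the wrist camera has in their place "tool_from_camera" (4x4, takes a point from camera to tool coordinates, whose origin is the TCP and whose axes are the flange's). Camera axes: x right, y down, z forward; pixel columns grow to the right and rows downward; lengths in mm; the calibration is good to about 2 mm. A picture is of the moment at which its call begins: read the wrist's pose just before it. calibration takes no time and is no camera call.
- arm.job_done(): hands the job in, once; it reports no verdict.
Trained networks look in the newest picture that a camera, given by its name, has taken for a name from the list of things; names that differ only in an ending like _2 or _b are one class to them, and where a whole thing is asked for, a point or a joint stands for the part that bears it (a point fixed in the world has none). Each returns a list of dicts, best first, with "p" (0 to 1); they miss things now and then, are a little off and sometimes report something else, mostly with a low value. They report only what shows in the picture. A call takes as long as a camera call.
- arm.look_for(target, camera): "box" ([left, top, right, bottom] in pixels, round what is visible of it).
The state is a dict: "t": time; "qpos": joint angles; "joint_vel": joint speeds; "joint_torque": joint torques, N m; "tool_pos": TCP position; "orientation": TCP orientation; "force": force on the tool from outside, world axes, zero at the start; "wrist_torque": the same for the moment, N m; "gripper_width": finger opening in mm.
Only numpy, scipy, OpenCV 4.12 (cv2) and the standard library are available. Lean on these libraries where they do the work, as an engineer would, in place of code of your own. Each camera call takes 0.05 s, during which the arm holds its last target.

## Task

Push the orange sled by its tail all the way into the marking press, so that it lifts the red catch and the catch drops behind its wide part. Then take the mallet from its rest, stand it upright on its head on the bench and let go, take it again from above by the upper half of its handle, and strike the sprung punch all the way down with one or more brisk blows. Finally leave the mallet standing upright on its head on the bench, with the sled still locked in the press and the other things where they were.

Things in the scene. Friction and masses are not known exactly. Their poses are not given: they have to be found in the camera images.
- press: Fixed marking press, grey bed 20 mm high; origin on the bench under the punch, +x is the push direction of the sled, z up. Bed from x = -130 to +36, y = +-42 mm; rails 10 mm high above it, 49 mm apart (2.5 mm of play beside the sled); end stop at x = +22 mm. A blue bridge (x = +-15, y = +-41 mm, top 78 mm over the bench) carries the punch. Catch post at x = -55, y = +35 mm, 46 mm high
- catch (a joint): Red gravity catch on a hinge of the press (pivot at x = -55, y = 16, z = 37 mm in the press frame; its tip is at x = -25 mm, 4 mm above the bed). 0 rad = hanging down (also before the sled is in), grows as it is lifted; about 0.25 rad while it rides on the sled's wide part. It weighs 30 g and falls by itself when the wide part has passed, locking the sled
- punch (a joint): Sprung steel punch in the bridge, slides straight down: 0 m = up, 0.016 m = fully down. Spring 4 N at the top, 10 N fully down; it springs back up by itself. A blow counts when the mallet drives it past 0.009 m while it is still moving down faster than 0.03 m/s
- punch_top (a point): Centre of the top of the punch's round steel cap (29 mm diameter), 105 mm above the bench when up; moves with the punch
- sled: Loose orange sled, 0.12 kg, that starts on the bed between the rails, 55 to 75 mm short of home. Origin at the centre of the underside of its wide part (44 x 44 x 10 mm, nose chamfered over 8 mm, aluminium tag on top); +x is the push direction. A tail 16 mm wide and 10 mm thick runs back to x = -82 mm and ends in an upright grip tab. Home: its origin lies right above the press's origin, at 20 mm height, its front against the end stop; the locked sled has about 3 mm of play
- sled_tab (a point): Point to pinch or push on the sled's grip tab, on its middle, 36 mm above the sled's underside (so fingertips stay above the rails); the tab is 16 mm wide (across the push), 14 mm long and its top is 46 mm above the underside
- mallet: Loose mallet, 0.26 kg, 160 mm long: square head 50 x 50 x 50 mm with white faces, black between, and a straight wooden handle 20 x 20 mm square in line with it, from 50 to 160 mm. Origin at the centre of the striking face (the end away from the handle), z runs along the handle, x and y are square to the head's sides. Centre of mass about 35 mm from the striking face. At the start it lies level in the rest
- mallet_rest: Fixed grey rest, 50 x 66 mm, on the bench; origin under its centre, z up. The mallet's head lies on it, 20 mm above the bench, between two lips (y = +-28 to +-33 mm, 32 mm high); the handle sticks out freely along the rest's +x, its middle line 45 mm above the bench. The two benches meet in a 23 mm wide gap at world y = -0.10 m: stand the mallet clear of it
- flux_bottle: Bystander: small white bottle with red cap and nozzle, 34 mm wide, 95 mm high; origin under its centre
- battery_9v: Bystander: block battery standing up, 18 x 26 x 49 mm; origin under its centre
- tape_black: Bystander: roll of black tape lying flat, 57 mm wide, 18 mm high; origin under its centre

How it is judged:
By the outcome, as a careful person would: the job done as asked, in the order asked, and still so for the second after the job is handed in, with the robot touching nothing.
It also fails if it takes over 62 s, if anything falls off the work surface, if the arm or the gripper's body presses on something with over 40 N, if the wrist force passes 120 N, or if a joint passes its speed limit or range.

## Working session

There is one attempt and no reset: what is moved stays moved. The work goes in short steps, Python scripts to look and compute and a tool call to move; the robot and the scene stay as the last step left them, time stands still between calls to the robot, and variables do not carry over. Pictures are saved under pics/ and viewed, and the job is handed in when it is done.

Besides the shell and the picture viewer there is one more tool, called after "Request:" as a command line: name --argument value ..., lists and objects as JSON in quotes. drive_tool: Moves the arm, as the interface text tells. Its arguments: {"type":"object","properties":{"commands":{"type":"string"},"gripper":{"type":"number"},"newtons":{"type":"number"}},"required":["commands"]}

```bash
mkdir -p pics; cat > h.py <<'E'
import numpy as np, cv2
from plant import arm
from scipy.spatial.transform import Rotation as R
def save(name,fn):
    s=arm.read_state(); im,d=arm.capture(name); cv2.imwrite(f'pics/{fn}.png',im[:,:,::-1]); np.savez(f'pics/{fn}.npz',im=im,d=d,p=s['tool_pos'],q=s['orientation']); return im,d,s
def cam(name,s=None):
    c=arm.calibration(name); K=np.array(c['intrinsics'],float); D=np.array(c['distortion'],float)
    if name=='wrist':
        T=np.eye(4);T[:3,:3]=R.from_quat(s['orientation']).as_matrix();T[:3,3]=s['tool_pos']
        W=T@np.array(c['tool_from_camera'])
    else:
        M=np.eye(4);M[:3,:3]=cv2.Rodrigues(np.array(c['rvec'],float))[0];M[:3,3]=np.ravel(c['tvec']);W=np.linalg.inv(M)
    return K,D,W
def cloud(name,d,s=None):
    K,D,W=cam(name,s); h,w=d.shape
    u,v=np.meshgrid(np.arange(w),np.arange(h)); p=np.stack([u,v],-1).reshape(-1,1,2).astype(np.float64)
    n=cv2.undistortPoints(p,K,D).reshape(h,w,2)
    P=np.concatenate([n*d[...,None],d[...,None]],-1)@W[:3,:3].T+W[:3,3]
    P[d<=0]=np.nan
    return P
def pix_at_z(name,uv,z,s=None):
    K,D,W=cam(name,s); n=cv2.undistortPoints(np.array(uv,float).reshape(-1,1,2),K,D).reshape(-1,2)
    r=np.c_[n,np.ones(len(n))]@W[:3,:3].T; t=(z-W[2,3])/r[:,2]; return W[:3,3]+r*t[:,None]
def proj(name,P,s=None):
    K,D,W=cam(name,s); M=np.linalg.inv(W); return cv2.projectPoints(np.array(P,float).reshape(-1,1,3),cv2.Rodrigues(M[:3,:3])[0],M[:3,3],K,D)[0].reshape(-1,2)
E
python3 - <<'E'
from h import *
for n in ['top','side','wrist']:
    im,d,s=save(n,n+'0')
    for t in ['press','sled','mallet','mallet_rest','punch_top','sled_tab','catch','flux_bottle','battery_9v','tape_black']:
        if n!='wrist':
            r=arm.look_for(t,n); print(n,t,[(np.round(x['box']).tolist(),round(x['p'],2)) for x in r[:2]])
    print(cam(n,s)[2].round(2).tolist())
print(s['t'],s['tool_pos'],s['orientation'],s['force'])
E
```

```text
top press [([358.0, 187.0, 401.0, 250.0], 0.82)]
top sled [([366.0, 213.0, 385.0, 247.0], 0.19)]
top mallet [([227.0, 238.0, 285.0, 254.0], 0.6)]
top mallet_rest [([369.0, 212.0, 387.0, 242.0], 0.72)]
top punch_top [([380.0, 195.0, 391.0, 203.0], 0.47), ([422.0, 187.0, 446.0, 207.0], 0.2)]
top sled_tab [([366.0, 212.0, 388.0, 245.0], 0.61)]
top catch []
top flux_bottle [([319.0, 149.0, 333.0, 163.0], 0.42)]
top battery_9v [([430.0, 247.0, 447.0, 256.0], 0.66)]
top tape_black [([427.0, 187.0, 446.0, 204.0], 0.63)]
[[-0.03, -0.99, 0.14, 403.07], [-1.0, 0.03, 0.02, -193.9], [-0.02, -0.14, -0.99, 1264.07], [0.0, 0.0, 0.0, 1.0]]
side press [([270.0, 230.0, 341.0, 275.0], 0.85)]
side sled [([265.0, 237.0, 311.0, 265.0], 0.75)]
side mallet [([242.0, 146.0, 264.0, 189.0], 0.79)]
side mallet_rest [([242.0, 162.0, 262.0, 177.0], 0.57), ([265.0, 236.0, 310.0, 262.0], 0.57)]
side punch_top [([318.0, 230.0, 332.0, 243.0], 0.67)]
side sled_tab [([268.0, 238.0, 313.0, 262.0], 0.97)]
side catch []
side flux_bottle [([353.0, 187.0, 366.0, 212.0], 0.84)]
side battery_9v [([268.0, 309.0, 282.0, 334.0], 0.6)]
side tape_black [([340.0, 299.0, 368.0, 326.0], 0.76)]
[[0.97, -0.14, 0.2, 361.88], [-0.24, -0.61, 0.75, -1029.23], [0.01, -0.78, -0.63, 795.15], [0.0, 0.0, 0.0, 1.0]]
[[0.28, 0.92, 0.28, 81.34], [0.96, -0.27, -0.08, 549.64], [-0.0, 0.3, -0.96, 374.49], [0.0, 0.0, 0.0, 1.0]]
1.1 [153.44142934 528.16662365 248.32055664] [ 1.40922496e-01  9.90020631e-01 -6.60324693e-07 -7.06882899e-06] [ 0.69462734 -0.47906231  0.34233974]
```

```bash
python3 - <<'E'
import cv2
a=cv2.imread('pics/top0.png'); cv2.imwrite('pics/top0z.png',cv2.resize(a[130:280,200:460],None,fx=3,fy=3,interpolation=cv2.INTER_CUBIC))
a=cv2.imread('pics/side0.png'); cv2.imwrite('pics/side0z.png',cv2.resize(a[140:340,220:400],None,fx=3,fy=3,interpolation=cv2.INTER_CUBIC)) 
E
```

```text
(no output)
```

View pics/top0z.png

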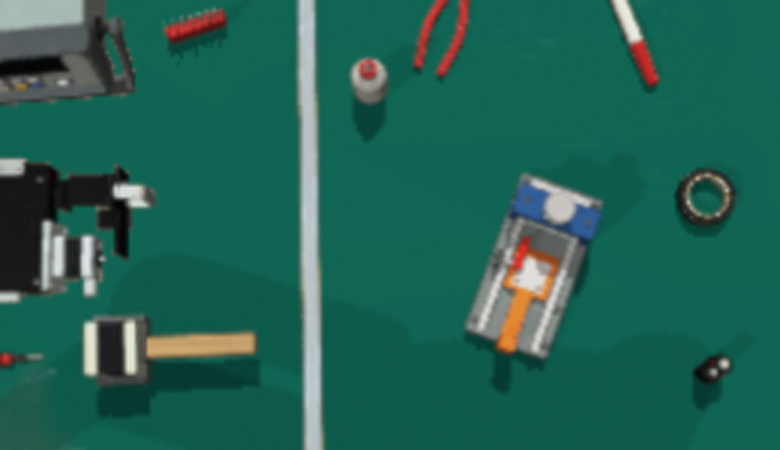

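View pics/side0z.png

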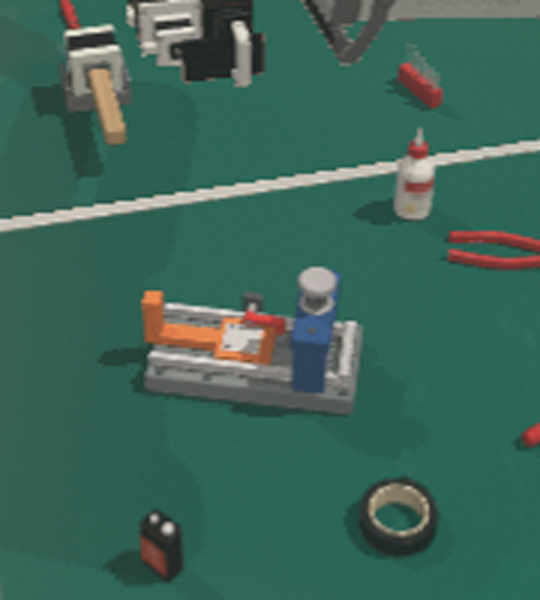

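View pics/top0.png

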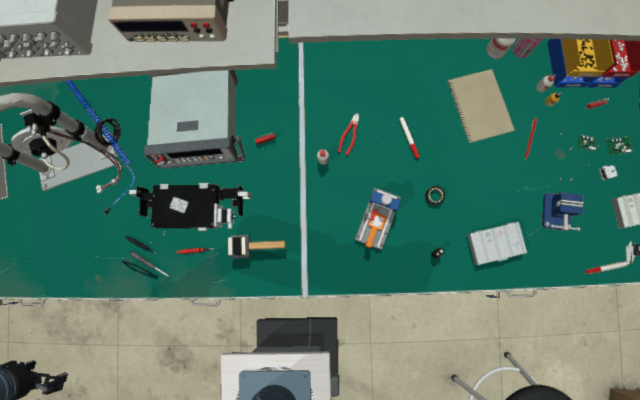

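```bash
python3 - <<'E'
from h import *
for n in ['top','side']:
    z=np.load(f'pics/{n}0.npz'); P=cloud(n,z['d'])
    pts={'top':dict(cap=(386,199),tagc=(377,221),tab=(369,247),h0=(247,245),hend=(284,245),headc=(238,246),bot=(323,154),bat=(438,253),tape=(430,196),bench=(340,240),eqp=(180,205)),
     'side':dict(cap=(325,234),tag=(301,253),tab=(270,240),hend=(258,185),head=(251,157))}[n]
    for k,(u,v) in pts.items(): print(n,k,P[v,u].round(0))
im=np.load('pics/top0.npz')
P=cloud('top',im['d'])
# obstacle height map, coarse
import sys
ok=~np.isnan(P[...,0]); Q=P[ok]
for x in range(200,700,50):
    print(x,[ (int(np.max(Q[(abs(Q[:,0]-x-25)<25)&(abs(Q[:,1]-y)<25)][:,2],initial=-9))) for y in range(500,-600,-50)])
E
```

```text
top cap [ 578. -328.  101.]
top tagc [ 525. -307.   31.]
top tab [ 450. -281.   39.]
top h0 [464.  67.  59.]
top hend [nan nan nan]
top headc [461.  89.  73.]
top bot [ 718. -157.   76.]
top bat [ 427. -475.   50.]
top tape [ 600. -474.   -3.]
top bench [ 475. -198.    3.]
top eqp [585. 266.  55.]
side cap [ 576. -339.  106.]
side tag [ 526. -314.   30.]
side tab [ 457. -286.   63.]
side hend [464. -44.  46.]
side head [462.  64.  71.]
200 [-9, -9, -9, -9, -9, -9, -9, -9, -9, -9, -9, -9, -9, -9, -9, -9, -9, -9, -9, -9, -9, -9]
250 [-9, -9, -9, -9, -9, -9, -9, -9, -9, -9, -9, -9, -9, -9, -9, -9, -9, -9, -9, -9, -9, -9]
300 [10, 9, 10, 10, 9, 10, 9, 8, 10, 9, 9, 8, 12, 10, 11, 7, 9, 9, 9, 7, 9, 9]
350 [11, 10, 16, 17, 11, 12, 9, 10, 9, 11, 11, 9, 11, 7, 8, 8, 10, 7, 8, 10, 8, 8]
400 [11, 17, 21, 16, 14, 16, 9, 11, 75, 71, 9, 10, 10, 10, 9, 8, 59, 11, 9, 53, 55, 10]
450 [10, 19, 18, 14, 17, 20, 18, 9, 79, 73, 63, 60, 10, 7, 8, 67, 71, 33, 7, 10, 9, 40]
500 [9, 11, 10, 59, 58, 57, 58, 68, 54, 10, 9, 9, 8, 9, 8, 51, 50, 35, 10, 9, 8, 8]
550 [15, 8, 56, 60, 59, 60, 59, 69, 82, 9, 9, 10, 8, 8, 9, 17, 109, 110, 22, 23, 23, 8]
600 [11, 9, 82, 56, 60, 58, 61, 58, 81, 75, 13, 10, 10, 10, 9, 8, 79, 40, 6, 24, 26, 10]
650 [20, 14, 8, 52, 127, 9, 8, 10, 10, 9, 10, 9, 10, 11, 11, 7, 9, 8, 8, 9, 9, 12]
```

Request:
drive_tool --commands "-36 -26 0 0 0 0;-36 -26 0 0 0 0;-36 -26 0 0 0 0;-36 -26 0 0 0 0;-36 -26 0 0 0 0;-36 -26 0 0 0 0;-36 -26 0 0 0 0;-36 -26 0 0 0 0" --gripper 1

```text
t: 1.95
tool_pos: [372.8, 246.5, 248.6]
orientation: [0.141, 0.99, 0.0, 0.0]
force: [0.4, 0.5, 1.1]
gripper_width: 0.0
```

Request:
drive_tool --commands "-36 -26 0 0 0 0;-36 -26 0 0 0 0;-16 -44 0 0 0 0;-16 -44 0 0 0 0;-16 -44 0 0 0 0"

```text
t: 2.45
tool_pos: [435.9, 36.1, 248.4]
orientation: [0.141, 0.99, 0.0, 0.0]
force: [0.7, 0.1, -0.1]
gripper_width: -0.1
```

```bash
python3 - <<'E'
from h import *
im,d,s=save('wrist','w1'); print(s['t'],s['tool_pos'],s['qpos'],s['joint_vel'],s['orientation'])
E
```

```text
2.45 [435.86127151  36.0826855  248.40852811] [-1.73561397e-01  5.19238097e-02  1.78419015e+00  3.08585556e-05
  1.30508115e+00 -1.46180118e+00] [-1.08832342e+00 -6.12935585e-02  5.99209571e-02 -4.48468275e-04
 -1.07041654e-02 -1.07537980e+00] [1.40812772e-01 9.90036223e-01 8.46497743e-06 1.99148675e-04]
```

View pics/w1.png

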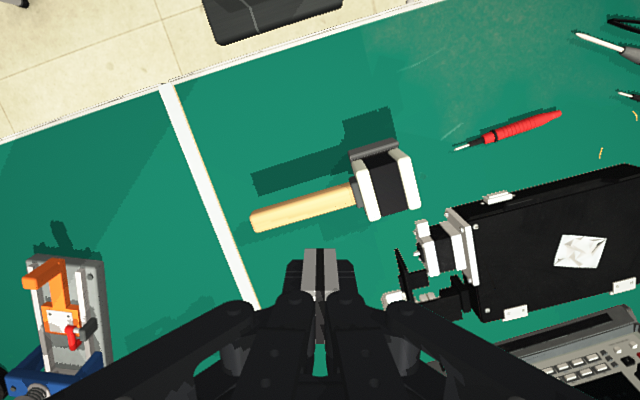

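```bash
python3 - <<'E'
from h import *
z=np.load('pics/w1.npz'); s=dict(tool_pos=z['p'],orientation=z['q']); P=cloud('wrist',z['d'],s)
im=z['im']; hsv=cv2.cvtColor(im,cv2.COLOR_RGB2HSV)
print(P[60,300],P[120,120])
m=(abs(hsv[...,0].astype(int)-17)<10)&(hsv[...,1]>60)&(P[...,2]>30); m[:,:240]=0;m[:,370:]=0;m[:150]=0;m[240:]=0
H=P[m]; T=H[H[:,2]>52]; print(len(H),len(T),T.min(0).round(1),T.max(0).round(1))
c=np.median(T,0); A=T[:,:2]-T[:,:2].mean(0); u=np.linalg.svd(A,full_matrices=False)[2][0]; print('dir',u,np.degrees(np.arctan2(u[1],u[0])),T.mean(0), np.percentile(A@u,[1,99]),np.percentile(A@[-u[1],u[0]],[1,99]))
# head top
m=np.zeros_like(m);m[130:230,340:425]=1
Q=P[m&(P[...,2]>60)]; print('head',len(Q),np.median(Q[:,2]),Q.min(0).round(1),Q.max(0).round(1)); r=cv2.minAreaRect(Q[:,:2].astype(np.float32)); print(r)
E
```

```text
[330.32921024  47.03454966   1.03403556] [ 332.35450104 -151.14074923    1.50455551]
2177 1832 [451.3 -41.1  52. ] [474.3  62.1  58.4]
dir [ 0.01530581 -0.99988286] -89.12300731054476 [463.10940895   9.34060685  55.02220624] [-51.75889206  48.60564744] [-9.12797418  9.76801175]
head 2976 69.34799509786788 [437.   65.4  60. ] [487.4 118.8  72.5]
((462.318115234375, 92.08860778808594), (50.19673156738281, 53.18920135498047), 0.662178635597229)
```

Request:
drive_tool --commands "-22 -44 0 0 0 0;-22 -44 0 0 0 0;-22 -44 0 0 0 0.06;-22 -44 0 0 0 0.05;-22 -44 0 0 0 0;-22 -44 0 0 0 0;-22 -44 0 0 0 0;-22 -42 0 0 0 0"

```text
t: 3.3
tool_pos: [483.0, -352.6, 248.3]
orientation: [0.195, 0.981, -0.0, 0.0]
force: [-0.3, 0.4, -0.0]
gripper_width: -0.1
```

```bash
python3 - <<'E'
from h import *
im,d,s=save('wrist','w2'); print(s['t'],s['tool_pos'],s['qpos'],s['orientation'])
for t in ['press','sled','catch','punch_top','sled_tab']:
    r=arm.look_for(t,'wrist'); print(t,[(np.round(x['box']).tolist(),round(x['p'],2)) for x in r[:2]])
E
```

```text
3.3 [ 482.97049211 -352.58932116  248.30054402] [-8.17029431e-01  3.44641032e-01  1.41522977e+00  9.92775076e-05
  1.38150921e+00 -1.99446406e+00] [ 1.95424407e-01  9.80718761e-01 -2.21395386e-05  1.14855282e-04]
press [([333.0, 117.0, 428.0, 296.0], 0.94)]
sled [([350.0, 110.0, 400.0, 214.0], 0.85)]
catch [([387.0, 190.0, 400.0, 224.0], 0.6)]
punch_top [([368.0, 258.0, 400.0, 297.0], 0.69)]
sled_tab [([352.0, 110.0, 400.0, 213.0], 0.85)]
```

View pics/w2.png

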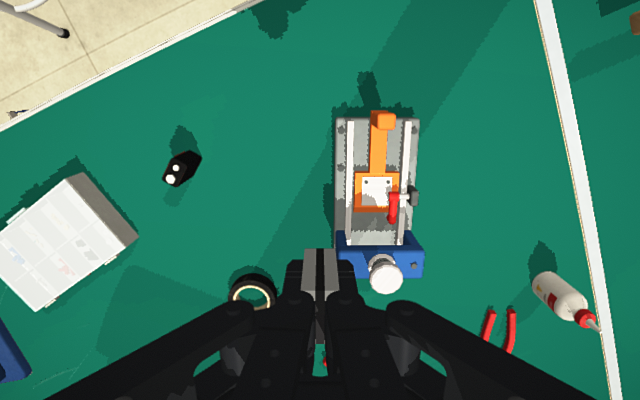

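```bash
python3 - <<'E'
from h import *
z=np.load('pics/w2.npz'); s=dict(tool_pos=z['p'],orientation=z['q']); P=cloud('wrist',z['d'],s)
im=z['im']; hsv=cv2.cvtColor(im,cv2.COLOR_RGB2HSV).astype(int)
box=np.zeros(P.shape[:2],bool);box[100:300,325:435]=1
print('bench',np.nanmedian(P[150:250,440:520,2]))
bed=box&(P[...,2]>8)&(P[...,2]<34)&(hsv[...,1]<60); bed[250:]=0
r=cv2.minAreaRect(P[bed][:,:2].astype(np.float32)); print('bed',r)
blue=box&(hsv[...,0]>100)&(hsv[...,0]<125)&(hsv[...,1]>120)&(P[...,2]>70)&(P[...,2]<86)
r=cv2.minAreaRect(P[blue][:,:2].astype(np.float32)); print('bridge',r,np.median(P[blue][:,2]))
cap=box&(P[...,2]>98); Q=P[cap]; print('cap',len(Q),Q[:,2].mean(),cv2.minEnclosingCircle(Q[:,:2].astype(np.float32)),Q.mean(0))
org=box&(hsv[...,0]<20)&(hsv[...,0]>4)&(hsv[...,1]>130)
tab=org&(P[...,2]>55);Q=P[tab]; print('tab',len(Q),Q.mean(0),Q[:,2].max(),cv2.minAreaRect(Q[:,:2].astype(np.float32)))
w=box&(P[...,2]>25)&(P[...,2]<36);w[:165]=0;w[212:]=0;w[:,:352]=0;w[:,400:]=0
Q=P[w&(org|(hsv[...,1]<30))];print('wide',len(Q),Q.mean(0),cv2.minAreaRect(Q[:,:2].astype(np.float32)))
t=org&(P[...,2]<36)&(P[...,2]>20);t[172:]=0;t[:132]=0;Q=P[t]; y=Q[:,:2]-Q[:,:2].mean(0);u=np.linalg.svd(y,full_matrices=False)[2][0];print('tail',Q.mean(0),u,np.degrees(np.arctan2(u[1],u[0])))
# rails edges: white strips
for n,(a,b) in dict(L=(344,356),Rr=(398,420)).items():
    m=np.zeros_like(box);m[125:240,a:b]=1;m&=(hsv[...,2]>200)&(hsv[...,1]<30)
    Q=P[m];y=Q[:,:2]-Q[:,:2].mean(0);u=np.linalg.svd(y,full_matrices=False)[2][0];print('rail',n,len(Q),Q.mean(0),np.degrees(np.arctan2(u[1],u[0])))
E
python3 -c "
import cv2
a=cv2.imread('pics/w2.png');cv2.imwrite('pics/w2z.png',cv2.resize(a[100:300,310:450],None,fx=3,fy=3,interpolation=cv2.INTER_CUBIC))"
```

```text
bench 1.1983224837111948
bed ((522.6039428710938, -306.8865966796875), (83.94090270996094, 138.8325958251953), 67.63336944580078)
bridge ((578.6843872070312, -330.0249938964844), (80.08594512939453, 30.737895965576172), 67.50407409667969) 78.08448712920139
cap 2245 199.1763712528763 ((533.4328002929688, -335.58172607421875), 61.288917541503906) [ 515.65893753 -337.21035013  199.17637125]
tab 312 [ 457.93063413 -280.84715869   65.4237391 ] 68.45958029944705 ((458.3952331542969, -280.2774963378906), (16.054912567138672, 12.644392013549805), 67.72779846191406)
wide 1627 [ 521.83714873 -308.94862741   30.57475653] ((523.5484008789062, -307.1808166503906), (49.22462844848633, 50.360389709472656), 68.6646957397461)
tail [ 488.85601059 -293.37277465   29.95045601] [ 0.92252828 -0.38592949] -22.701456479539896Traceback (most recent call last):
  File "<stdin>", line 19, in <module>
    u, s, vh = gufunc(a, signature=signature)
               ~~~~~~^^^^^^^^^^^^^^^^^^^^^^^^
    raise LinAlgError("SVD did not converge")
numpy.linalg.LinAlgError: SVD did not converge
```

View pics/w2z.png

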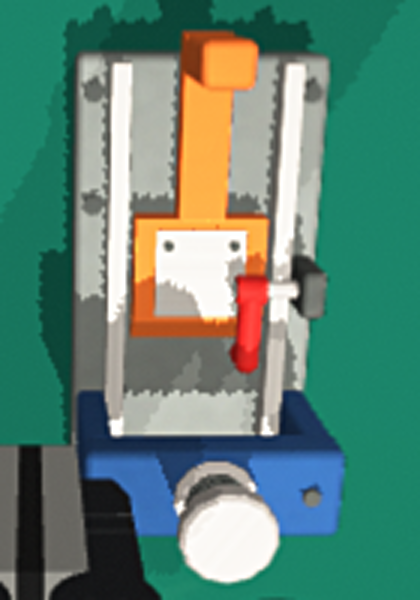

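```bash
python3 - <<'E'
from h import *
s=arm.read_state(); print(s['t'],s['tool_pos'],s['orientation'])
p=np.array([.9245,-.381]); o=np.array([578.5,-330.])
t=o-p*(75+55+26); tt=np.array([458.2,-280.5])-26*p
print(t,tt); 
Rm=R.from_quat(s['orientation']).as_matrix()
print(Rm.T@(np.r_[tt,54]-s['tool_pos']))
E
```

```text
3.6 [ 483.01468598 -349.40956727  248.12040827] [ 1.94938213e-01  9.80815369e-01  4.59954554e-04 -3.05923706e-04]
[ 434.278 -270.564] [ 434.163 -270.594]
[ 75.12635365  53.99267219 194.22135854]
```

Request:
drive_tool --commands "38 27 0 0 0 0;37 27 0 0 0 0;0 0 48 0 0 0;0 0 48 0 0 0;0 0 48 0 0 0;0 0 30 0 0 0;0 0 20 0 0 0;0 0 0 0 0 0"

```text
t: 4.4
tool_pos: [433.0, -268.8, 52.2]
orientation: [0.194, 0.981, 0.002, -0.002]
force: [0.8, 1.2, -0.2]
gripper_width: 0.1
```

```bash
python3 - <<'E'
from h import *
im,d,s=save('side','s3'); print(s['t'],s['tool_pos'],s['force'],s['qpos'])
cv2.imwrite('pics/s3z.png',cv2.resize(im[180:300,220:380,::-1],None,fx=4,fy=4,interpolation=cv2.INTER_CUBIC))
E
```

```text
4.4 [ 432.96747636 -268.77039781   52.19908496] [ 0.75427368  1.24371386 -0.19540978] [-7.74811076e-01  4.12217031e-01  1.86391516e+00  1.74836486e-04
  8.71239000e-01 -1.95490140e+00]
```

View pics/s3z.png

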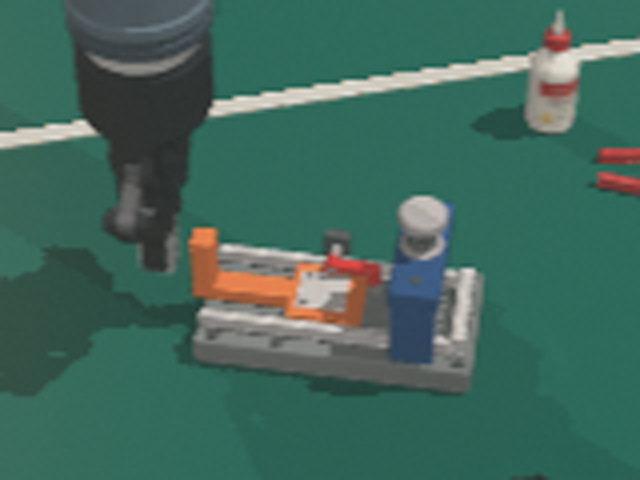

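Request:
drive_tool --commands "-8 0 0 0 0 0;-6 0 0 0 0 0;-6 0 0 0 0 0;-6 0 0 0 0 0;-6 0 0 0 0 0;-6 0 0 0 0 0;-6 0 0 0 0 0;-6 0 0 0 0 0"

```text
t: 5.25
tool_pos: [481.0, -291.3, 54.2]
orientation: [0.195, 0.981, 0.0, -0.0]
force: [-0.6, 0.7, 0.3]
gripper_width: -0.3
```

Request:
drive_tool --commands "-4 0 0 0 0 0;-4 0 0 0 0 0;-3 0 0 0 0 0"

```text
t: 5.55
tool_pos: [491.1, -295.4, 54.2]
orientation: [0.195, 0.981, 0.0, -0.0]
force: [-0.3, 0.3, 0.6]
gripper_width: 0.2
```

```bash
python3 - <<'E'
from h import *
im,d,s=save('side','s4'); print(s['t'],s['tool_pos'],s['force'])
cv2.imwrite('pics/s4z.png',cv2.resize(im[180:300,220:380,::-1],None,fx=4,fy=4,interpolation=cv2.INTER_CUBIC))
E
```

```text
5.55 [ 491.08481629 -295.41355769   54.20581984] [-0.3436843   0.27607003  0.58155408]
```

View pics/s4z.png

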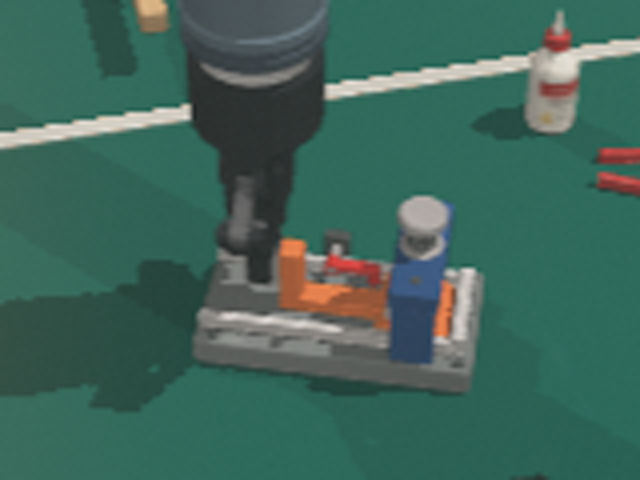

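Request:
drive_tool --commands "-1.5 0 0 0 0 0;-1.5 0 0 0 0 0;0 0 0 0 0 0"

```text
t: 5.9
tool_pos: [492.6, -296.0, 54.2]
orientation: [0.195, 0.981, 0.0, -0.001]
force: [-5.0, 1.2, 2.6]
gripper_width: 0.1
```

Request:
drive_tool --commands "-1.5 0 0 0 0 0;0 0 0 0 0 0"

```text
t: 6.1
tool_pos: [492.7, -295.9, 54.1]
orientation: [0.195, 0.981, 0.001, -0.003]
force: [-8.5, 1.7, 6.8]
gripper_width: -0.3
```

Request:
drive_tool --commands "12 0 0 0 0 0;12 0 -20 0 0 0;0 0 -48 0 0 0;0 0 -48 0 0 0;-40 0 -30 0 0 0;-45 -20 0 0 0 0;-20 -20 0 0 0 0;0 0 0 0 0 0"

```text
t: 6.9
tool_pos: [556.1, -368.4, 200.1]
orientation: [0.196, 0.981, -0.001, 0.001]
force: [-1.2, 0.5, -0.9]
gripper_width: -0.0
```

```bash
python3 - <<'E'
from h import *
im,d,s=save('side','s5'); im2,d2,s=save('wrist','w5');print(s['t'],s['tool_pos'],s['force'])
a=cv2.resize(im[200:290,250:350,::-1],(400,360),interpolation=cv2.INTER_CUBIC)
b=cv2.resize(im2[100:300,310:450,::-1],None,fx=2.5,fy=2.5,interpolation=cv2.INTER_CUBIC)
c=np.zeros((500,750,3),np.uint8);c[:360,:400]=a;c[:500,400:]=b
cv2.imwrite('pics/s5z.png',c)
E
```

```text
6.95 [ 554.97200865 -366.35084102  199.60576524] [-0.11057637  0.95465565 -0.36811757]
```

View pics/s5z.png

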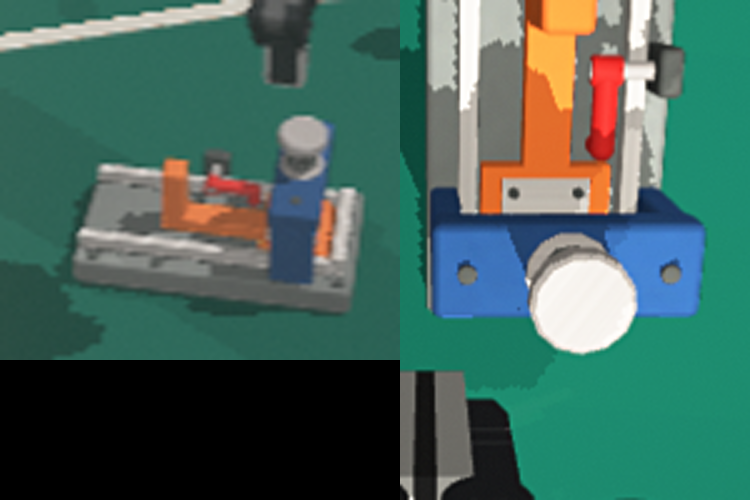

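```bash
python3 - <<'E'
from h import *
o=np.array([578.5,-330.]);p=np.array([.9245,-.381]);q=np.array([.381,.9245])
for f in ['w2','w5']:
    z=np.load(f'pics/{f}.npz'); s=dict(tool_pos=z['p'],orientation=z['q']); P=cloud('wrist',z['d'],s)
    hsv=cv2.cvtColor(z['im'],cv2.COLOR_RGB2HSV).astype(int)
    box=np.zeros(P.shape[:2],bool);box[90:300,325:450]=1
    red=box&((hsv[...,0]<5)|(hsv[...,0]>172))&(hsv[...,1]>150)&(P[...,2]<60)
    Q=P[red]; X=(Q[:,:2]-o)@p; Y=(Q[:,:2]-o)@q
    print(f,'red',len(Q),[(a,np.median(Q[abs(X-a)<3][:,2]).round(1)) for a in range(-58,-20,5) if (abs(X-a)<3).any()],X.min(),X.max(),Y.mean())
    c=box&(P[...,2]>96)&(P[...,2]<115)&(hsv[...,1]<40)&(hsv[...,2]>150);Q=P[c]; print('cap',len(Q),np.median(Q[:,2]),cv2.minEnclosingCircle(Q[:,:2].astype(np.float32)),Q.mean(0))
    org=box&(hsv[...,0]<20)&(hsv[...,0]>4)&(hsv[...,1]>130)
    Q=P[org&(P[...,2]>60)]; print('tab',Q.mean(0),(Q[:,:2].mean(0)-o)@np.c_[p,q])
E
```

```text
w2 red 270 [(-58, np.float64(41.0)), (-53, np.float64(42.0)), (-48, np.float64(40.5)), (-43, np.float64(40.5)), (-38, np.float64(40.8)), (-33, np.float64(40.7)), (-28, np.float64(40.6))] -59.493116284224094 -26.854779340793574 15.61910126857549
cap 752 105.3725192300918 ((579.197265625, -330.0672607421875), 14.579517364501953) [ 578.29605601 -329.76849919  105.30381249]
tab [ 458.05372658 -280.58319684   65.75357647] [-130.18038178   -0.20419565]
w5 red 445 [(-58, np.float64(41.6)), (-53, np.float64(41.8)), (-48, np.float64(40.8)), (-43, np.float64(40.7)), (-38, np.float64(40.6)), (-33, np.float64(40.6)), (-28, np.float64(40.4)), (-23, np.float64(38.8))] -59.119486065924555 -25.719792949871238 15.734969555901674
cap 1305 105.34778019735279 ((579.0038452148438, -329.93841552734375), 14.527950286865234) [ 578.43286096 -329.98360711  105.29027865]
tab [ 510.22672248 -303.28215355   66.13203345] [-73.29814456  -1.31146969]
```

```bash
cat >> h.py <<'E'
def plan(p1,R1,n,rots=None,p0=None,R0=None,dec=0):
    """rows from state to pose p1,R1 in n rows, linear pos, slerp rot"""
    s=arm.read_state()
    p0=np.array(s['tool_pos']) if p0 is None else p0
    R0=R.from_quat(s['orientation']) if R0 is None else R0
    rv=(R0.inv()*R1).as_rotvec(); p=np.array(p0,float); Rc=R0; rows=[]
    for i in range(n):
        tgt=p0+(np.array(p1)-p0)*(i+1)/n
        sh=Rc.as_matrix().T@(tgt-p); sh=np.round(sh,1); tr=np.round((Rc.inv()*(R0*R.from_rotvec(rv*(i+1)/n))).as_rotvec(),3)
        rows.append(' '.join(f'{x:g}' for x in np.r_[sh,tr])); p=p+Rc.as_matrix()@sh; Rc=Rc*R.from_rotvec(tr)
    print('shift/row',np.linalg.norm(np.array(p1)-p0)/n,'turn/row',np.linalg.norm(rv)/n)
    for i in range(0,n,8): print('; '.join(rows[i:i+8]))
    return p,Rc
def tool(z,yaw_y):
    """orientation with tool z dir, tool y as near heading yaw_y"""
    z=np.array(z,float);z/=np.linalg.norm(z); y=np.array([np.cos(yaw_y),np.sin(yaw_y),0]); y-=z*(y@z); y/=np.linalg.norm(y)
    return R.from_matrix(np.c_[np.cross(y,z),y,z])
E
python3 - <<'E'
from h import *
s=arm.read_state(); print(s['t'],s['tool_pos'],s['orientation'])
p,Rc=plan([470,-110,190],tool([0,0,-1],.015),8)
p,Rc=plan([463,-88,140],tool([0,.7071,-.7071],.015),6,p0=p,R0=Rc)
E
```

```text
7.0 [ 554.38814327 -365.08798707  199.57830858] [ 1.95498103e-01  9.80703969e-01  4.06369361e-04 -2.29782661e-04]
shift/row 33.60686868686655 turn/row 0.14528324501710244
22 25.4 1.2 0 -0 0.145; 25.4 22 1.3 0 -0 0.146; 28.3 18 1.2 0 -0 0.145; 30.6 13.8 1.2 0 -0 0.145; 32.3 9.1 1.2 -0 -0.001 0.145; 33.3 4.4 1.2 0 0 0.146; 33.6 -0.5 1.2 0 0 0.145; 33.2 -5.3 1.2 0 -0 0.145
shift/row 9.183056477641413 turn/row 0.13089834257658572
3.7 -1.1 8.3 -0.002 0.131 0.001; 2.5 -1.1 8.8 -0.001 0.131 0.001; 1.4 -1.2 9 -0.002 0.131 0; 0.2 -1.1 9.1 -0.002 0.131 0.001; -0.9 -1.2 9.1 -0.001 0.13 0.001; -2.2 -1.2 8.8 -0.002 0.131 0.001
```

Request:
drive_tool --commands "22 25 1 0 0 0.145; 25 22 1 0 0 0.145; 28 18 1 0 0 0.145; 31 14 1 0 0 0.145; 32 9 1 0 0 0.145; 33 4 1 0 0 0.145; 34 0 1 0 0 0.145; 33 -5 1 0 0 0.147" --gripper 0 --newtons 100

```text
t: 7.8
tool_pos: [468.8, -108.4, 192.3]
orientation: [0.703, 0.711, 0.0, -0.0]
force: [0.2, 0.8, 0.3]
gripper_width: 85.2
```

Request:
drive_tool --commands "4 -1 8 0 0.131 0;2.5 -1 9 0 0.131 0;1.5 -1 9 0 0.131 0;0 -1 9 0 0.131 0;-1 -1 9 0 0.131 0;-2 -1 9 0 0.131 0;0 0 0 0 0 0"

```text
t: 8.5
tool_pos: [462.5, -88.4, 139.7]
orientation: [0.649, 0.656, 0.269, -0.276]
force: [-0.6, 0.1, -0.7]
gripper_width: 85.7
```

```bash
python3 - <<'E'
from h import *
im,d,s=save('wrist','w6'); print(s['t'],s['tool_pos'],s['orientation'],s['qpos'],s['gripper_width']); print(R.from_quat(s['orientation']).as_matrix().round(3))
E
```

```text
8.5 [462.49714777 -88.38295723 139.73351953] [ 0.64888952  0.65580678  0.26921211 -0.27637782] [-0.80828907  0.51343123  1.72396531  0.5032624   1.54819762 -1.0014879 ] 85.69392245584162
[[-0.005  1.    -0.013]
 [ 0.702  0.013  0.712]
 [ 0.712 -0.006 -0.702]]
```

View pics/w6.png

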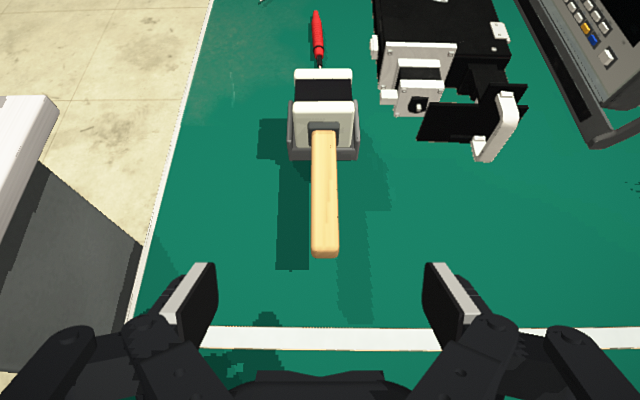

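Request:
drive_tool --commands "-3 2.5 34 0 0 0;0 0 34 0 0 0;0 0 34 0 0 0;0 0 20 0 0 0;0 0 11.5 0 0 0;0 0 0 0 0 0"

```text
t: 9.15
tool_pos: [464.7, 5.5, 46.7]
orientation: [0.647, 0.66, 0.268, -0.273]
force: [-0.3, 0.1, 0.5]
gripper_width: 85.2
```

Request:
drive_tool --commands "0 0 0 0 0 0;0 0 0 0 0 0;0 0 0 0 0 0;0 0 0 0 0 0;0 0 0 0 0 0" --gripper 1 --newtons 100

```text
t: 9.65
tool_pos: [465.3, 3.4, 46.2]
orientation: [0.648, 0.658, 0.269, -0.273]
force: [-0.3, -0.4, 3.1]
gripper_width: 18.5
```

```bash
python3 - <<'E'
from h import *
s=arm.read_state(); Rn=R.from_quat(s['orientation']); F=np.array([461.9,118,45.]); f=Rn.inv().apply(F-s['tool_pos']); print('f',f)
# mallet axis in tool
ax=Rn.inv().apply([.015,-1,0]); print('ax',ax)
Rt=tool([0,-.7071,-.7071],.015); print('axis final',Rt.apply(ax))
# want axis vertical: correct
a=Rt.apply(ax); c=R.align_vectors([[0,0,1]],[a])[0]; Rt=c*Rt; print(Rt.apply(ax), Rt.as_matrix().round(3).tolist(), Rt.as_quat())
p1=np.array([420,-180,45])-Rt.apply(f); print('final tcp (face z45)',p1)
p,Rc=plan([465.3,3.4,126.2],Rn,2)
p,Rc=plan(p1+[0,0,20],Rt,13,p0=p,R0=Rc)
E
```

```text
f [80.09824845 -1.68318978 81.95734327]
ax [-7.06771013e-01 -2.27895211e-04 -7.07601359e-01]
axis final [7.26869680e-03 6.13547555e-04 1.00008589e+00]
[-6.90948696e-17 -1.40790215e-16  1.00011249e+00] [[-0.005, 1.0, 0.005], [0.708, 0.008, -0.707], [-0.707, -0.0, -0.708]] [ 0.65087442  0.65583792 -0.26946472  0.27134458]
final tcp (face z45) [ 421.69989559 -178.73990627  159.59097332]
shift/row 39.97602216427576 turn/row 0.0
28.3 0 -28.3 0 0 0; 28.2 0 -28.2 0 0 0
shift/row 14.981550378821396 turn/row 0.12083168326072924
-7 -3.6 -12.8 0 -0.121 0.001; -8.4 -3.5 -11.8 0 -0.121 0; -9.8 -3.6 -10.8 0 -0.12 0.001; -11.1 -3.5 -9.5 0 -0.121 0.001; -12.1 -3.6 -8.1 0 -0.121 0; -12.9 -3.5 -6.5 0 -0.121 0.001; -13.7 -3.5 -5 0 -0.121 0.001; -14.2 -3.5 -3.2 0 -0.121 0
-14.5 -3.5 -1.5 0 -0.12 0.001; -14.6 -3.5 0.2 0 -0.121 0; -14.4 -3.5 2 0 -0.121 0.001; -14.1 -3.5 3.7 0.001 -0.121 0.001; -13.6 -3.5 5.4 -0 -0.121 0
```

Request:
drive_tool --commands "28 0 -28 0 0 0;28 0 -28 0 0 0;-7 -3.5 -13 0 -0.12 0;-8.5 -3.5 -12 0 -0.12 0;-10 -3.5 -11 0 -0.12 0;-11 -3.5 -9.5 0 -0.12 0;-12 -3.5 -8 0 -0.12 0;-13 -3.5 -6.5 0 -0.12 0"

```text
t: 10.45
tool_pos: [445.3, -81.6, 150.5]
orientation: [0.701, 0.712, 0.022, -0.021]
force: [-0.7, -0.1, -3.8]
gripper_width: 18.5
```

Request:
drive_tool --commands "-13.5 -3.5 -5 0 -0.12 0;-14 -3.5 -3 0 -0.12 0;-14.5 -3.5 -1.5 0 -0.12 0;-14.5 -3.5 0 0 -0.12 0;-14.5 -3.5 2 0 -0.12 0;-14 -3.5 4 0 -0.12 0;-13.5 -3.5 5.5 0 -0.12 0;0 0 0 0 -0.01 0"

```text
t: 11.25
tool_pos: [420.9, -178.1, 175.6]
orientation: [0.647, 0.66, -0.27, 0.271]
force: [-0.4, 0.2, -3.8]
gripper_width: 18.6
```

```bash
python3 - <<'E'
from h import *
im2,d2,s2=save('side','s7');im,d,s=save('wrist','w7'); print(s['t'],s['tool_pos'],s['qpos'],s['force'],s['gripper_width']); print(R.from_quat(s['orientation']).as_matrix().round(3))
a=cv2.resize(im2[100:260,200:360,::-1],(400,400),interpolation=cv2.INTER_CUBIC)
b=cv2.resize(im[:,:,::-1],None,fx=.625,fy=.625)
cv2.imwrite('pics/c7.png',np.hstack([a,np.vstack([b,np.zeros((150,400,3),np.uint8)])]))
E
```

```text
11.3 [ 421.38064546 -177.7832496   175.67442217] [-0.12335873  0.24004446  2.04973294 -0.97706354  1.00132239  0.47755561] [-0.36716199 -0.63065008 -2.42230506] 18.879926654878492
[[-0.015  1.     0.009]
 [ 0.71   0.017 -0.704]
 [-0.705 -0.004 -0.71 ]]
```

View pics/c7.png

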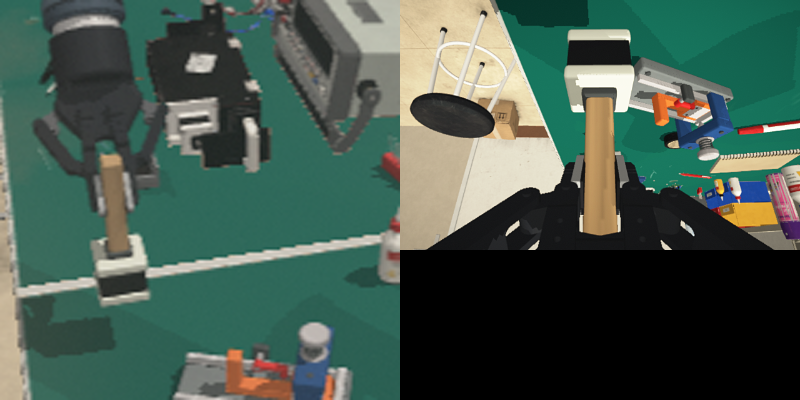

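```bash
python3 - <<'E'
from h import *
z=np.load('pics/w7.npz'); s=dict(tool_pos=z['p'],orientation=z['q']); P=cloud('wrist',z['d'],s)
# handle visible: cols ~ 300-345 rows 165-370
m=np.zeros(P.shape[:2],bool);m[160:240,306:336]=1
Q=P[m];Q=Q[~np.isnan(Q[:,0])];c=Q.mean(0);U=np.linalg.svd(Q-c,full_matrices=False)
print(len(Q),c,U[2].round(4),U[1])
# handle edges per row
hsv=cv2.cvtColor(z['im'],cv2.COLOR_RGB2HSV).astype(int)
L=[];
for r in range(165,235,5):
    k=np.where((hsv[r,:,1]>60)&(abs(hsv[r,:,0]-17)<10)&(np.arange(640)>280)&(np.arange(640)<370)&(P[r,:,2]>50))[0]
    L.append((P[r,k].mean(0)))
L=np.array(L);print(L[[0,-1]].round(1)); 
head=np.zeros_like(m);head[50:175,265:375]=1
Q=P[head];Q=Q[(Q[:,2]<200)&(abs(Q[:,1]+178)<45)&(abs(Q[:,0]-420)<45)];print(Q.min(0),Q.max(0),np.percentile(Q,[1,99],axis=0))
E
```

```text
2394 [ 421.93029473 -168.55503601  140.74853986] [[ 0.0034 -0.0017  1.    ]
 [-1.     -0.0041  0.0034]
 [-0.0041  1.      0.0017]] [546.85251762 181.01876941  26.97449174]
[[ 421.  -169.   123.3]
 [ 421.4 -169.2  155. ]]
[ 3.80669507e+02 -2.22955886e+02 -3.42570663e-01] [ 462.68283987 -151.54168609  129.00804493] [[ 396.63227997 -210.36367473    1.38116341]
 [ 452.13091173 -152.57610081  126.84640064]]
```

Request:
drive_tool --commands "12 0 12 0 0 0;12 0 12 0 0 0;8 0 8 0 0 0;4 0 4 0 0 0;2 0 2 0 0 0;0 0 0 0 0 0"

```text
t: 11.95
tool_pos: [422.7, -179.0, 123.9]
orientation: [0.649, 0.658, -0.268, 0.272]
force: [0.3, 0.2, -2.6]
gripper_width: 18.5
```

Request:
drive_tool --commands "1.5 0 1.5 0 0 0;1.5 0 1.5 0 0 0;0 0 0 0 0 0"

```text
t: 12.25
tool_pos: [422.5, -178.7, 119.5]
orientation: [0.648, 0.659, -0.268, 0.272]
force: [0.1, -0.4, -2.3]
gripper_width: 18.5
```

Request:
drive_tool --commands "1.4 0 1.4 0 0 0;0.7 0 0.7 0 0 0;0.7 0 0.7 0 0 0;0 0 0 0 0 0"

```text
t: 12.65
tool_pos: [422.5, -178.7, 115.4]
orientation: [0.648, 0.659, -0.268, 0.272]
force: [-0.2, 0.0, -2.0]
gripper_width: 18.6
```

Request:
drive_tool --commands "0.7 0 0.7 0 0 0;0.7 0 0.7 0 0 0;0 0 0 0 0 0"

```text
t: 12.95
tool_pos: [422.7, -179.3, 115.1]
orientation: [0.648, 0.658, -0.269, 0.273]
force: [-2.9, 2.2, 9.0]
gripper_width: 18.6
```

Request:
drive_tool --commands "-0.4 0 -0.4 0 0 0;0 0 0 0 0 0"

```text
t: 13.15
tool_pos: [422.7, -179.2, 115.1]
orientation: [0.648, 0.658, -0.268, 0.273]
force: [-1.4, 0.9, 6.5]
gripper_width: 18.7
```

Request:
drive_tool --commands "0 0 0 0 0 0;0 0 0 0 0 0;0 0 0 0 0 0;0 0 0 0 0 0;0 0 0 0 0 0" --gripper 0

```text
t: 13.65
tool_pos: [422.5, -178.8, 114.0]
orientation: [0.648, 0.659, -0.268, 0.272]
force: [-0.6, 0.2, 0.5]
gripper_width: 85.4
```

Request:
drive_tool --commands "0 0 -25 0 0 0;0 0 -45 0 0 0;0 0 -45 0 0 0;0 0 0 0 0 0"

```text
t: 14.05
tool_pos: [423.7, -95.0, 199.1]
orientation: [0.648, 0.659, -0.265, 0.275]
force: [1.1, -0.3, -0.3]
gripper_width: 85.5
```

```bash
python3 - <<'E'
from h import *
im2,d2,s2=save('side','s8');im,d,s=save('wrist','w8'); print(s['t'],s['tool_pos'],s['qpos'],s['force'],s['gripper_width']); print(R.from_quat(s['orientation']).as_matrix().round(3))
a=cv2.resize(im2[100:260,200:360,::-1],(400,400),interpolation=cv2.INTER_CUBIC)
b=cv2.resize(im[:,:,::-1],None,fx=.625,fy=.625)
cv2.imwrite('pics/c8.png',np.hstack([a,np.vstack([b,np.zeros((150,400,3),np.uint8)])]))
P=cloud('wrist',d,s); hsv=cv2.cvtColor(im,cv2.COLOR_RGB2HSV).astype(int)
print(arm.look_for('mallet','wrist')[:1])
m=(hsv[...,1]>60)&(abs(hsv[...,0]-17)<10)&(P[...,2]>55)&(P[...,2]<175)&(abs(P[...,0]-422)<40)&(abs(P[...,1]+180)<40)
Q=P[m];print(len(Q),np.percentile(Q,[1,50,99],axis=0).round(1))
top=Q[Q[:,2]>155];print('top',len(top),top.mean(0),top.min(0),top.max(0))
h=(P[...,2]>1)&(P[...,2]<54)&(abs(P[...,0]-422)<45)&(abs(P[...,1]+180)<45);Q=P[h];print('head',np.percentile(Q[Q[:,2]>42],[1,50,99],axis=0).round(1))
E
```

```text
14.1 [422.80962118 -96.05355458 197.32019055] [ 0.07373296  0.23336538  1.9867131  -0.87785031  1.1589633   0.52633419] [-0.48503114  0.24266493 -1.10162208] 85.55485175123043
[[-0.01   1.     0.017]
 [ 0.708  0.019 -0.706]
 [-0.706  0.005 -0.708]]
[{'box': [285.6, 64.2, 347.8, 265.4], 'p': 0.85}]
3727 [[ 412.6 -182.1   58.8]
 [ 422.  -170.3  118.9]
 [ 431.8 -168.7  160.6]]
top 433 [ 422.27535472 -174.17354259  158.70418202] [ 412.54711032 -185.79305678  155.01563427] [ 432.1463097  -168.62078074  161.01784321]
head [[ 397.5 -202.5   42.3]
 [ 421.7 -164.1   50. ]
 [ 446.6 -154.1   53.3]]
```

View pics/c8.png

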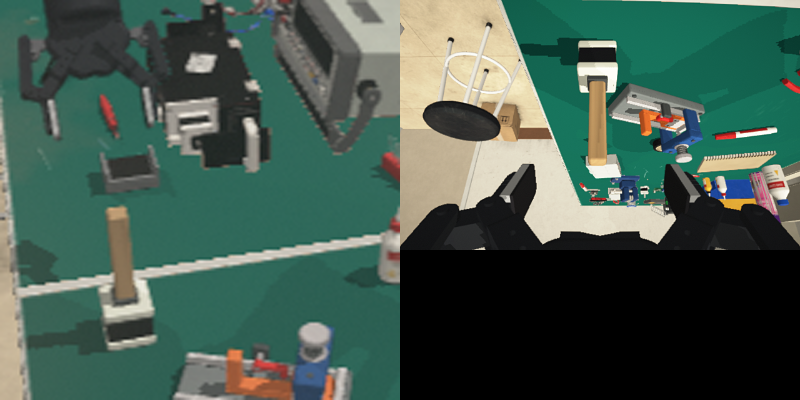

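```bash
python3 - <<'E'
from h import *
p,Rc=plan([422.2,-179,245],tool([0,0,-1],.01),6)
E
```

```text
shift/row 15.915422570747069 turn/row 0.1306713333073595
-15.5 -0 3.7 0 0.131 0.001; -15.8 -0 1.7 0.001 0.13 0.001; -15.9 -0 -0.4 0 0.131 0.001; -15.7 -0 -2.5 0.001 0.131 0.001; -15.3 -0 -4.5 -0 0.13 0.001; -14.5 0 -6.5 0 0.131 0.001
```

Request:
drive_tool --commands "-15.5 0 3.5 0 0.131 0;-16 0 1.5 0 0.131 0;-16 0 -0.5 0 0.131 0;-15.5 0 -2.5 0 0.131 0;-15.5 0 -4.5 0 0.13 0;-14.5 0 -6.5 0 0.131 0.004;0 0 0 0 0 0;0 0 0 0 0 0"

```text
t: 15.0
tool_pos: [420.9, -180.4, 244.0]
orientation: [0.705, 0.709, -0.002, -0.001]
force: [0.4, 1.0, 0.3]
gripper_width: 85.4
```

```bash
python3 - <<'E'
from h import *
im,d,s=save('wrist','w9'); print(s['t'],s['tool_pos'],s['qpos'],s['force']); Rn=R.from_quat(s['orientation']);print(Rn.as_matrix().round(3))
P=cloud('wrist',d,s); hsv=cv2.cvtColor(im,cv2.COLOR_RGB2HSV).astype(int)
m=(P[...,2]>150)&(P[...,2]<170)&(abs(P[...,0]-422)<30)&(abs(P[...,1]+180)<30)
Q=P[m];print(len(Q),Q.mean(0),np.percentile(Q,[1,50,99],axis=0).round(1))
print(Rn.inv().apply(np.array([422.2,-179,133])-s['tool_pos']))
E
```

```text
15.0 [ 420.92294126 -180.42917101  243.98056076] [-0.64644197  0.09588877  1.74705717 -0.00394352  1.30022564 -0.65115893] [0.44060634 1.0081096  0.29269842]
[[-0.006  1.    -0.004]
 [ 1.     0.006 -0.002]
 [-0.002 -0.004 -1.   ]]
971 [ 422.1697224  -177.88940685  159.13649841] [[ 412.3 -188.2  151. ]
 [ 421.9 -177.6  159.8]
 [ 432.1 -169.7  161.7]]
[  1.65071225   1.68032886 110.97211325]
```

View pics/w9.png

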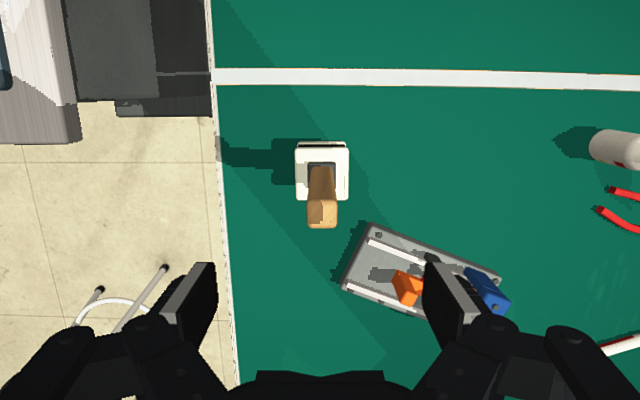

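Request:
drive_tool --commands "1.6 1.5 30 0 0 0;0 0 30 0 0 0;0 0 30 0 0 0;0 0 14 0 0 0;0 0 7 0 0 0;0 0 0 0 0 0"

```text
t: 15.65
tool_pos: [423.1, -175.3, 133.4]
orientation: [0.702, 0.712, -0.002, -0.001]
force: [-0.1, 0.1, 0.2]
gripper_width: 85.2
```

Request:
drive_tool --commands "0 0 0 0 0 0;0 0 0 0 0 0;0 0 0 0 0 0;0 0 0 0 0 0;0 0 0 0 0 0" --gripper 1 --newtons 120

```text
t: 16.15
tool_pos: [423.6, -177.4, 135.2]
orientation: [0.703, 0.711, -0.001, 0.001]
force: [-1.6, -0.3, 2.9]
gripper_width: 18.7
```

Request:
drive_tool --commands "0 0 -20 0 0 0;0 0 -35 0 0 0;0 0 -40 0 0 0;0 0 -35 0 0 0;0 0 0 0 0 0;0 0 0 0 0 0"

```text
t: 16.75
tool_pos: [423.9, -176.9, 264.9]
orientation: [0.703, 0.711, -0.001, 0.001]
force: [-0.7, 0.4, -2.7]
gripper_width: 18.4
```

```bash
python3 - <<'E'
from h import *
im2,d2,s=save('side','s10');im,d,s=save('wrist','w10'); print(s['t'],s['tool_pos'],s['qpos'],s['force'],s['gripper_width']); Rn=R.from_quat(s['orientation']);print(Rn.as_matrix().round(3))
a=cv2.resize(im2[100:260,200:360,::-1],(400,400),interpolation=cv2.INTER_CUBIC)
b=cv2.resize(im[:,:,::-1],None,fx=.625,fy=.625)
cv2.imwrite('pics/c10.png',np.hstack([a,np.vstack([b,np.zeros((150,400,3),np.uint8)])]))
P=cloud('wrist',d,s);Q=P[(P[...,2]<s['tool_pos'][2]-5)&(P[...,2]>60)&(abs(P[...,0]-422)<40)&(abs(P[...,1]+178)<40)]
zz=[(k,Q[abs(Q[:,2]-k)<4][:,:2].mean(0).round(1).tolist()) for k in range(90,240,10) if (abs(Q[:,2]-k)<4).sum()>20];print(zz)
p,Rc=plan([578.4,-330,285],tool([0,0,-1],.0),5)
E
```

```text
16.8 [ 423.27915101 -176.43704953  263.70217315] [-0.63710994  0.08132284  1.71379926 -0.00251007  1.34662213 -0.6480552 ] [ 0.92882089  0.38734502 -2.68234942] 18.4805042214026
[[-0.012  1.    -0.002]
 [ 1.     0.012 -0.002]
 [-0.002 -0.002 -1.   ]]
[(130, [432.6, -153.6]), (140, [422.3, -154.7]), (150, [422.3, -155.2]), (160, [421.9, -155.3]), (170, [422.1, -153.9]), (180, [422.6, -171.0]), (190, [422.1, -170.5]), (200, [422.8, -169.3]), (210, [423.1, -169.3]), (220, [423.0, -169.3]), (230, [423.2, -169.3])]
shift/row 43.946878619856 turn/row 0.0023824478404036627
-31.1 30.7 -4.4 -0.001 0 0.002; -31.1 30.8 -4.5 -0 0 0.003; -30.9 30.9 -4.4 -0.001 0.001 0.002; -30.9 30.9 -4.4 -0 -0 0.002; -30.9 31 -4.4 -0.001 -0 0.003
```

View pics/c10.png

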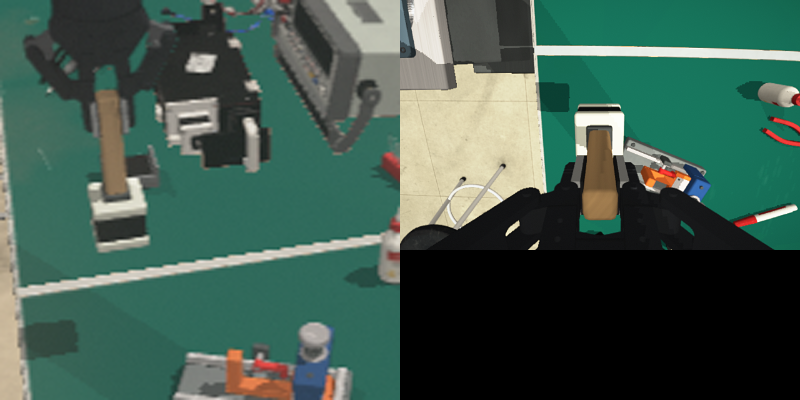

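Request:
drive_tool --commands "-15 15 -2 0 0 0;-31 31 -2 0 0 0;-31 31 -2 0 0 0;-31 31 0 0 0 0.01;-30 31 0 0 0 0;-15 15 0 0 0 0;0 0 0 0 0 0;0 0 0 0 0 0"

```text
t: 17.65
tool_pos: [578.5, -328.0, 268.0]
orientation: [0.707, 0.708, -0.001, -0.002]
force: [-0.6, 1.0, -2.8]
gripper_width: 18.5
```

Request:
drive_tool --commands "0 0 0 0 0 0;0 0 0 0 0 0"

```text
t: 17.85
tool_pos: [578.6, -327.5, 270.9]
orientation: [0.706, 0.708, -0.001, 0.0]
force: [-0.5, -0.1, -1.6]
gripper_width: 18.4
```

```bash
python3 - <<'E'
from h import *
im2,d2,s=save('side','s11');im,d,s=save('wrist','w11'); print(s['t'],s['tool_pos'],s['qpos'],s['force'],s['gripper_width']); Rn=R.from_quat(s['orientation']);print(Rn.as_matrix().round(3))
a=cv2.resize(im2[160:280,250:370,::-1],(400,400),interpolation=cv2.INTER_CUBIC)
b=cv2.resize(im[:,:,::-1],None,fx=.625,fy=.625)
cv2.imwrite('pics/c11.png',np.hstack([a,np.vstack([b,np.zeros((150,400,3),np.uint8)])]))
x,y,z=s['tool_pos']
P=cloud('wrist',d,s);Q=P[(P[...,2]<z-5)&(P[...,2]>115)&(abs(P[...,0]-x)<40)&(abs(P[...,1]-y)<40)]
zz=[(k,Q[abs(Q[:,2]-k)<4][:,:2].mean(0).round(1).tolist()) for k in range(110,250,10) if (abs(Q[:,2]-k)<4).sum()>20];print(zz)
hs=Q[(Q[:,2]>175)&(Q[:,2]<195)];print('head top',np.percentile(hs,[1,99],axis=0).round(1))
print(d[:,:].shape)
E
```

```text
17.9 [ 578.74762458 -327.63354389  271.27812184] [-0.68131707  0.45629593  1.19189445 -0.00232777  1.49207822 -0.68324874] [ 0.34887608 -0.3014649  -1.11887609] 18.66700644291458
[[-0.002  1.    -0.   ]
 [ 1.     0.002 -0.003]
 [-0.003 -0.    -1.   ]]
[(140, [581.3, -305.0]), (150, [577.7, -306.2]), (160, [577.8, -306.5]), (170, [578.2, -306.5]), (180, [579.2, -307.5]), (190, [577.3, -323.0]), (200, [578.2, -320.5]), (210, [578.4, -320.5]), (220, [578.7, -320.5]), (230, [578.6, -320.5]), (240, [578.7, -320.5])]
head top [[ 553.8 -349.2  179.8]
 [ 602.8 -304.9  194.4]]
(400, 640)
```

View pics/c11.png

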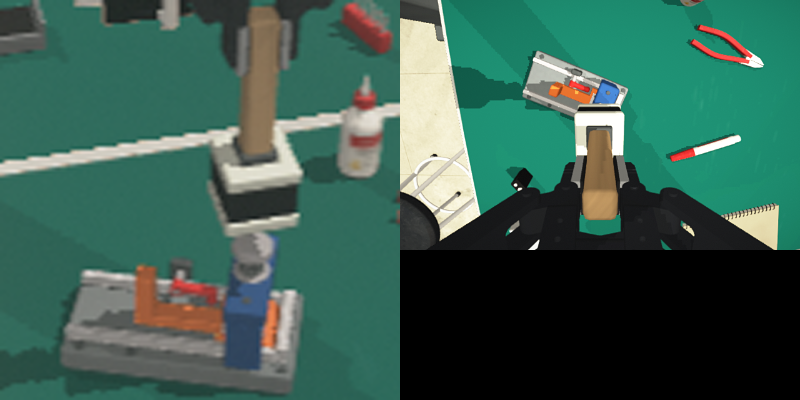

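Request:
drive_tool --commands "0 0 20 0 0 0;0 0 25 0 0 0;0 0 0 0 0 0"

```text
t: 18.25
tool_pos: [579.7, -328.9, 226.5]
orientation: [0.706, 0.708, -0.001, 0.002]
force: [-0.3, -0.8, 7.4]
gripper_width: 18.9
```

```bash
python3 - <<'E'
from h import *
s=arm.read_state();print(s['t'],s['tool_pos'],s['force'],s['joint_vel'].round(3),s['wrist_torque'])
im2,d2,s=save('side','s12')
cv2.imwrite('pics/c12.png',cv2.resize(im2[160:280,250:370,::-1],(480,480),interpolation=cv2.INTER_CUBIC))
E
```

```text
18.25 [ 579.71329716 -328.8641156   226.4501065 ] [-0.26032143 -0.75587539  7.41536989] [ 0.002 -0.023 -0.049 -0.001  0.059 -0.   ] [-0.00488268 -0.08342805  0.01535089]
```

View pics/c12.png

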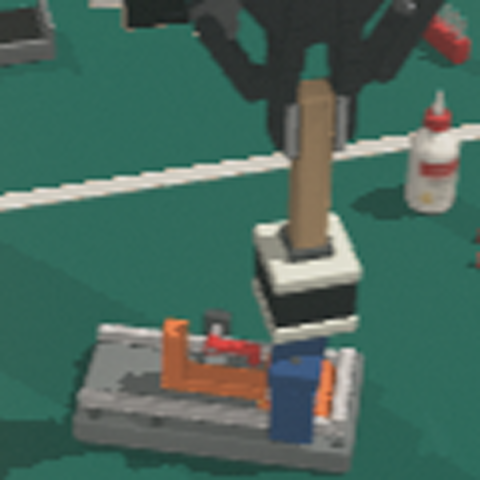

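Request:
drive_tool --commands "0 0 -20 0 0 0;0 0 -20 0 0 0;0 0 0 0 0 0;0 0 0 0 0 0;0 0 20 0 0 0;0 0 23 0 0 0;0 0 0 0 0 0"

```text
t: 19.0
tool_pos: [579.7, -328.7, 223.6]
orientation: [0.706, 0.708, -0.001, 0.002]
force: [0.2, -0.5, 7.4]
gripper_width: 18.5
```

Request:
drive_tool --commands "0 0 -20 0 0 0;0 0 -20 0 0 0;0 0 -10 0 0 0;0 0 0 0 0 0;0 0 0 0 0 0"

```text
t: 19.5
tool_pos: [578.7, -328.1, 271.5]
orientation: [0.707, 0.708, -0.001, -0.0]
force: [-0.8, 1.0, -2.5]
gripper_width: 18.4
```

```bash
python3 - <<'E'
from h import *
im2,d2,s=save('side','s13');im,d,s=save('wrist','w13'); print(s['t'],s['tool_pos'],s['qpos'],s['force'],s['gripper_width']); Rn=R.from_quat(s['orientation']);print(Rn.as_matrix().round(3))
a=cv2.resize(im2[160:280,250:370,::-1],(400,400),interpolation=cv2.INTER_CUBIC)
b=cv2.resize(im[:,:,::-1],None,fx=.625,fy=.625)
cv2.imwrite('pics/c13.png',np.hstack([a,np.vstack([b,np.zeros((150,400,3),np.uint8)])]))
x,y,z=s['tool_pos']
P=cloud('wrist',d,s);Q=P[(P[...,2]<z-5)&(P[...,2]>115)&(abs(P[...,0]-x)<40)&(abs(P[...,1]-y)<40)]
print([(k,Q[abs(Q[:,2]-k)<4][:,:2].mean(0).round(1).tolist()) for k in range(110,250,10) if (abs(Q[:,2]-k)<4).sum()>20])
E
```

```text
19.55 [ 578.64387068 -327.95728927  271.13816716] [-0.68178062  0.45825908  1.18916192 -0.00236499  1.49563621 -0.68330184] [ 0.05116435  1.14860496 -2.7580286 ] 18.312887826535906
[[-0.002  1.    -0.003]
 [ 1.     0.002 -0.001]
 [-0.001 -0.003 -1.   ]]
[(140, [577.2, -305.3]), (150, [577.6, -306.2]), (160, [577.7, -306.8]), (170, [576.6, -306.8]), (180, [579.1, -305.4]), (190, [577.7, -322.6]), (200, [578.1, -320.8]), (210, [578.0, -320.7]), (220, [578.2, -320.9]), (230, [578.1, -320.8]), (240, [578.4, -320.8])]
```

View pics/c13.png

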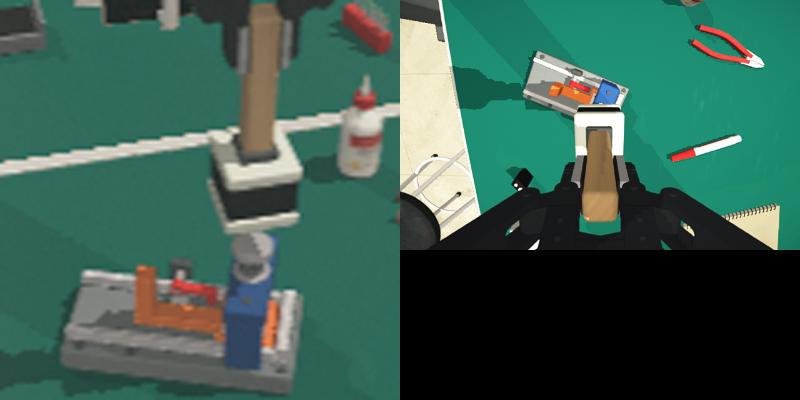

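Request:
drive_tool --commands "0 0 26 0 0 0;0 0 27 0 0 0;0 0 0 0 0 0"

```text
t: 19.9
tool_pos: [580.4, -329.4, 222.0]
orientation: [0.707, 0.708, -0.001, 0.004]
force: [0.8, -0.2, 6.8]
gripper_width: 18.7
```

Request:
drive_tool --commands "0 0 -20 0 0 0;0 0 -20 0 0 0;0 0 -10 0 0 0;0 0 0 0 0 0;0 0 0 0 0 0"

```text
t: 20.4
tool_pos: [578.9, -328.2, 268.7]
orientation: [0.707, 0.708, -0.001, -0.0]
force: [-0.1, 0.5, -2.6]
gripper_width: 18.6
```

Request:
drive_tool --commands "0 0 26 0 0 0;0 0 27 0 0 0;0 0 0 0 0 0;0 0 0 0 0 0"

```text
t: 20.8
tool_pos: [580.2, -329.7, 218.6]
orientation: [0.707, 0.708, -0.001, 0.003]
force: [0.9, -1.6, 7.7]
gripper_width: 18.9
```

```bash
python3 - <<'E'
from h import *
im2,d2,s=save('side','s14');s=arm.read_state();print(s['t'],s['tool_pos'],s['force'],s['joint_vel'].round(3))
P=cloud('side',d2)
cv2.imwrite('pics/c14.png',cv2.resize(im2[180:270,290:360,::-1],None,fx=6,fy=6,interpolation=cv2.INTER_CUBIC))
E
```

```text
20.85 [ 580.18931838 -329.69381127  218.46692298] [ 1.02106835 -0.9162792   8.00953146] [ 0.     0.003  0.    -0.001 -0.002 -0.   ]
```

View pics/c14.png

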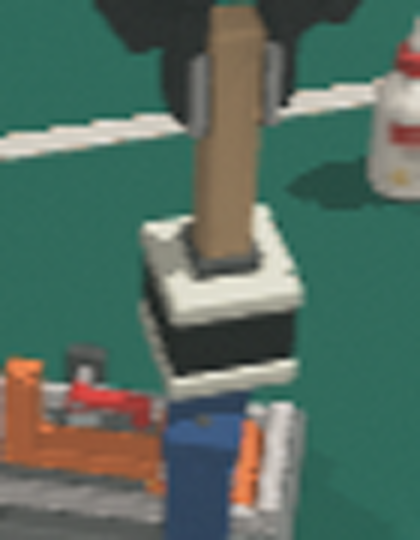

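Request:
drive_tool --commands "0 0 -20 0 0 0;0 0 -20 0 0 0;0 0 -14 0 0 0;0 0 0 0 0 0;0 0 0 0 0 0"

```text
t: 21.35
tool_pos: [578.9, -328.2, 269.7]
orientation: [0.707, 0.708, -0.001, 0.0]
force: [-0.1, 0.2, -2.8]
gripper_width: 18.7
```

```bash
python3 - <<'E'
from h import *
im,d,s=save('wrist','w15'); print(s['t'],s['tool_pos'],s['force'],s['gripper_width'])
for f in ['w10','w11','w13','w15']:
    z=np.load(f'pics/{f}.npz'); s=dict(tool_pos=z['p'],orientation=z['q']); P=cloud('wrist',z['d'],s); Rn=R.from_quat(z['q'])
    Q=Rn.inv().apply(P.reshape(-1,3)-z['p']); hsv=cv2.cvtColor(z['im'],cv2.COLOR_RGB2HSV).astype(int).reshape(-1,3)
    m=(abs(Q[:,0]-12)<18)&(abs(Q[:,1])<14)&(Q[:,2]>-45)&(Q[:,2]<100)&(hsv[:,1]>60)&(abs(hsv[:,0]-17)<10); W=Q[m]
    hd=Q[(abs(Q[:,0])<24)&(Q[:,0]>14)&(abs(Q[:,1])<20)&(Q[:,2]>65)&(Q[:,2]<110)]
    print(f,len(W),'handle z range',np.percentile(W[:,2],[0.5,99.5]).round(1),'head top z',np.median(hd[:,2]).round(1),len(hd))
cv2.imwrite('pics/c15.png',np.hstack([np.load('pics/w11.npz')['im'][130:380,220:420,::-1],im[130:380,220:420,::-1]]))
E
```

```text
21.35 [ 578.91269627 -328.18535923  269.74837986] [-0.10395224  0.20425099 -2.79587214] 18.683888061416024
w10 6222 handle z range [-26.5  76.2] head top z 85.2 1333
w11 6217 handle z range [-26.4  76.3] head top z 85.2 1339
w13 6406 handle z range [-28.1  74.7] head top z 83.6 1384
w15 6937 handle z range [-32.3  70.1] head top z 79.4 1595
```

View pics/c15.png

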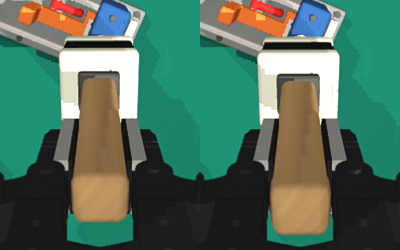

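Request:
drive_tool --commands "15 -15 0 0 0 0;30 -31 0 0 0 0;30 -32 0 0 0 0;30 -32 0 0 0 0;30 -32 0 0 0 0;15 -15 0 0 0 0;0 0 30 0 0 0;0 0 40 0 0 0"

```text
t: 22.2
tool_pos: [422.3, -178.9, 201.1]
orientation: [0.706, 0.708, -0.001, 0.003]
force: [1.1, -2.1, -2.1]
gripper_width: 18.3
```

Request:
drive_tool --commands "0 0 35 0 0 0;0 0 15 0 0 0;0 0 8 0 0 0;0 0 3 0 0 0;0 0 0 0 0 0;0 0 0 0 0 0"

```text
t: 22.8
tool_pos: [422.5, -179.5, 140.5]
orientation: [0.707, 0.708, -0.001, 0.002]
force: [0.2, -0.9, -1.8]
gripper_width: 18.8
```

```bash
python3 - <<'E'
from h import *
im2,d2,s=save('side','s16');im,d,s=save('wrist','w16'); print(s['t'],s['tool_pos'],s['force'],s['gripper_width']); print(R.from_quat(s['orientation']).as_matrix().round(3))
a=cv2.resize(im2[130:290,200:360,::-1],(400,400),interpolation=cv2.INTER_CUBIC)
b=cv2.resize(im[:,:,::-1],None,fx=.625,fy=.625)
cv2.imwrite('pics/c16.png',np.hstack([a,np.vstack([b,np.zeros((150,400,3),np.uint8)])]))
x,y,z=s['tool_pos']
P=cloud('wrist',d,s);Q=P[(P[...,2]<z+40)&(P[...,2]>-20)&(abs(P[...,0]-x)<32)&(abs(P[...,1]-y)<32)]
print([(k,Q[abs(Q[:,2]-k)<4][:,:2].mean(0).round(1).tolist(),(abs(Q[:,2]-k)<4).sum()) for k in range(0,170,10) if (abs(Q[:,2]-k)<4).sum()>20])
E
```

```text
22.85 [ 422.56091657 -179.50860751  140.55960541] [ 0.77705137 -0.34832187 -2.45882204] 18.759544928825864
[[-0.002  1.     0.001]
 [ 1.     0.002 -0.004]
 [-0.004  0.001 -1.   ]]
[(0, [424.4, -156.5], np.int64(1580)), (20, [422.2, -157.3], np.int64(323)), (30, [422.4, -158.1], np.int64(181)), (40, [421.6, -158.1], np.int64(215)), (50, [421.6, -158.1], np.int64(71)), (60, [421.6, -172.7], np.int64(3475)), (70, [421.8, -173.9], np.int64(604)), (80, [422.2, -172.2], np.int64(168)), (90, [422.1, -172.2], np.int64(191)), (100, [422.2, -172.3], np.int64(228)), (110, [422.3, -172.3], np.int64(277)), (120, [422.7, -172.3], np.int64(316)), (130, [422.8, -171.1], np.int64(711)), (140, [423.0, -171.1], np.int64(1081)), (150, [422.9, -171.1], np.int64(1360)), (160, [422.9, -171.9], np.int64(1567))]
```

View pics/c16.png

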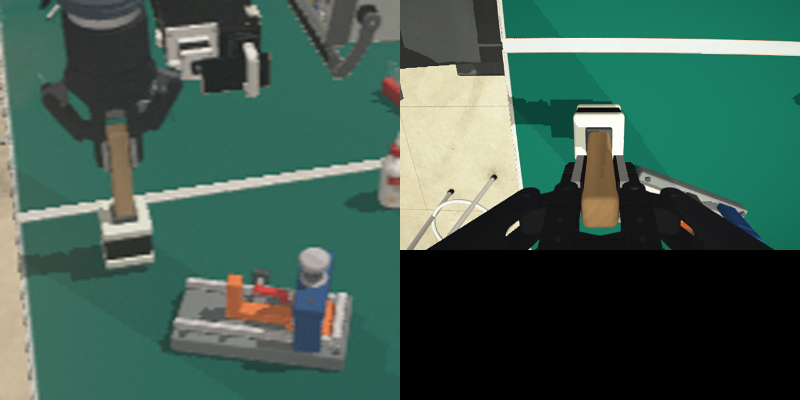

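Request:
drive_tool --commands "0 0 5 0 0 0;0 0 3 0 0 0;0 0 1.5 0 0 0;0 0 0 0 0 0"

```text
t: 23.3
tool_pos: [421.7, -178.9, 129.8]
orientation: [0.707, 0.708, -0.001, 0.0]
force: [0.3, -0.8, -2.1]
gripper_width: 18.1
```

Request:
drive_tool --commands "0 0 1 0 0 0;0 0 1 0 0 0;0 0 0.5 0 0 0;0 0 0 0 0 0"

```text
t: 23.7
tool_pos: [422.0, -179.2, 129.3]
orientation: [0.706, 0.708, -0.001, 0.001]
force: [-4.4, 2.9, 14.5]
gripper_width: 18.6
```

Request:
drive_tool --commands "0 0 -1.5 0 0 0;0 0 0 0 0 0"

```text
t: 23.9
tool_pos: [422.2, -179.3, 129.4]
orientation: [0.707, 0.708, -0.001, 0.001]
force: [0.0, -0.5, -1.5]
gripper_width: 18.6
```

Request:
drive_tool --commands "0 0 0 0 0 0;0 0 0 0 0 0;0 0 0 0 0 0;0 0 0 0 0 0;0 0 0 0 0 0" --gripper 0

```text
t: 24.4
tool_pos: [422.0, -179.1, 129.1]
orientation: [0.707, 0.708, -0.001, 0.001]
force: [0.3, -0.5, -0.3]
gripper_width: 85.1
```

Request:
drive_tool --commands "0 0 -10 0 0 0;0 0 -25 0 0 0;0 0 -40 0 0 0;0 0 -40 0 0 0;0 0 -40 0 0 0;0 0 0 0 0 0"

```text
t: 25.0
tool_pos: [424.3, -180.3, 290.7]
orientation: [0.706, 0.708, -0.0, 0.007]
force: [0.4, 0.1, -0.2]
gripper_width: 85.1
```

```bash
python3 - <<'E'
from h import *
im2,d2,s2=save('side','s17');im,d,s=save('wrist','w17');it,dt,_=save('top','t17'); print(s['t'],s['tool_pos'],s['force'],s['gripper_width'])
a=cv2.resize(im2[140:340,200:400,::-1],(400,400),interpolation=cv2.INTER_CUBIC)
b=cv2.resize(im[:,:,::-1],None,fx=.625,fy=.625)
c=cv2.resize(it[140:260,220:460,::-1],(400,200),interpolation=cv2.INTER_CUBIC)[:150]
cv2.imwrite('pics/c17.png',np.hstack([a,np.vstack([b,c])]))
P=cloud('wrist',d,s);m=(P[...,2]>150)&(P[...,2]<175)&(abs(P[...,0]-422)<40)&(abs(P[...,1]+179)<40);Q=P[m];print('handle top',len(Q),Q.mean(0),np.percentile(Q,[1,99],axis=0).round(1))
for t in ['flux_bottle','battery_9v','tape_black']: print(t,[(np.round(x['box']).tolist(),round(x['p'],2)) for x in arm.look_for(t,'side')[:1]])
E
```

```text
25.05 [ 423.2999034  -179.57593324  287.83166442] [-0.27989946  0.721545   -0.67350811] 85.23017710498051
handle top 688 [ 422.06127178 -179.46994973  159.26547366] [[ 412.5 -190.6  150.8]
 [ 431.5 -171.   161.8]]
flux_bottle []
battery_9v [([268.0, 312.0, 279.0, 336.0], 0.65)]
tape_black [([341.0, 300.0, 368.0, 325.0], 0.79)]
```

View pics/c17.png

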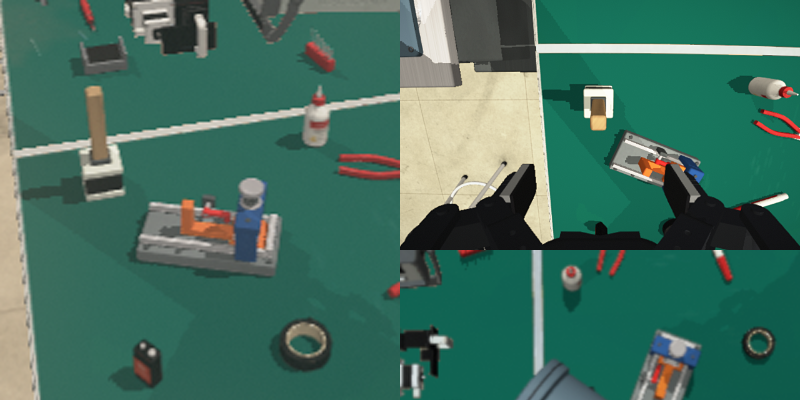

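```bash
python3 - <<'E'
from h import *
o=np.array([578.5,-330.]);p=np.array([.9245,-.381]);q=np.array([.381,.9245])
for f in ['s4','s5','s17']:
    z=np.load(f'pics/{f}.npz');P=cloud('side',z['d']);hsv=cv2.cvtColor(z['im'],cv2.COLOR_RGB2HSV).astype(int)
    box=np.zeros(P.shape[:2],bool);box[225:275,265:345]=1
    a=box&(hsv[...,0]<20)&(hsv[...,0]>6)&(hsv[...,1]>130);r=box&((hsv[...,0]<5)|(hsv[...,0]>172))&(hsv[...,1]>150)
    T=P[a&(P[...,2]>45)];Q=P[r];X=(Q[:,:2]-o)@p
    print(f,'tab',((T[:,:2].mean(0)-o)@np.c_[p,q]).round(1),'catch n',len(Q),'z rear/front',Q[X<-45][:,2].mean().round(1),Q[X>-40][:,2].mean().round(1), np.argwhere(r).mean(0).round(2))
arm.job_done()
print(arm.read_state()['t'])
E
```

```text
s4 tab [-74.8  -8.1] catch n 34 z rear/front 39.8 37.3 [246.32 307.76]
s5 tab [-71.8  -8.2] catch n 35 z rear/front 40.4 37.6 [246.34 307.94]
s17 tab [-71.7  -8.4] catch n 35 z rear/front 39.9 38.2 [246.14 307.69]
the job is handed in; nothing more can be done
the job is handed in; nothing more can be done
```

The job is handed in after about 25 s of the 62 s. As far as my checks show, every step was done in the order asked; no verdict was reported.

- **Sled:** I pushed it by its tab with closed fingers until it stood against the end stop. In the last picture the sled and the dropped catch are where they were right after locking.
- **Mallet, first stand:** I lifted it from the rest, turned it upright, stood it on the right bench at about (422, -179) mm and let go. Then I gripped it again from above, about 137 mm up the handle.
- **Blows:** I gave four brisk blows.
    - I judged the depth from the arm's position, since the punch itself could not be read. The first blow reached about 13.5 mm.
    - The handle slid about 6 mm up through the grip over the four blows. Allowing for that, the last one reached about 15.7 mm, which is essentially the full 16 mm. The grip stayed in the upper half of the handle.
- **End state:** The mallet stands upright on its head at the same spot, with its handle top at about 160 mm. The gripper is open and well clear above it.
- **Bystanders:** The battery and tape were found again within about 3 pixels of where they started. The network missed the flux bottle in the last side picture, but I could see it standing there in the image.

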